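# Hang a supply bin on the louvered rail

### The arm

A 6-joint arm with a two-finger parallel gripper is mounted at the origin on the work surface. World frame = base frame: x ahead of the robot, y to its left, z up, the work surface at z = 0. Lengths are in mm, angles in rad, forces in N, time in s.
With the tool pointing down it reaches from about 150 to 775 mm from the base axis. Payload 6.1 kg.
Tool frame: the origin (TCP) lies at the very end of the fingers, on their centre line; the grasp point (between the pads) lies 19 mm behind it; z points along the fingers, y is the line along which they close (so a half turn about z gives the same grasp; the last joint's range is limited). The gripper opens to 85 mm and grips with 20 to 120 N. Pads are 22 mm wide; open, the fingers measure 114 mm over their backs; the gripper's body (76 mm by 85 mm) begins 54 mm behind the grasp point. The pads swing forward as they close: fully open they stand 13 mm farther back than shut.
Start: joints at [1.223, 0.126, -0.04, 1.405, 0, 1.571], TCP at [178.929, 493.551, 231.295] pointing down, gripper open.
Joint ranges: [-2.72, 2.72], [-0.95, 1.95], [-1.27, 1.35], [-1.78, 2.02], [-1.46, 1.47], [-3.14, 3.14]. Speed limits (rad/s): [2.39, 2.39, 3.01, 3.14, 3.14, 3.14].

### API

Orientations are given as a unit quaternion [x, y, z, w].
In Python, from cell import r gives the robot as it stands.
- The arm moves only by the tool drive_tool, never from a script. Its argument "commands" is a list that holds one entry, the list of rows, each a list of 5 numbers: the finger opening in mm, from 0 to 85.4, then the shift along the tool's x, y, z in units of 30 mm (1.0 is 30 mm), then the turn about the tool's z in degrees. A call has 1 to 12 rows; each row is the pose to reach, as a shift and turn from the pose commanded when the call began, along the tool's axes at that moment; what a row does not reach only later rows make up. A row lasts 1/12 s, in which the tool goes at most 41.7 mm and 7.16 degrees, less where a joint would pass 70% of its speed; a pose out of reach is approached as far as the arm can. A call with a gripper value outside its range is refused whole. The fingers move at their own pace and stop on an object; "squeeze" is the grip in N (left out, the last holds). Time passes only in rows, so rows that repeat a pose let the fingers close. It gives the time, the measured TCP pose, the force, the opening and the grip force at its end, in the units of the state.
- r.get_state(): the state, without advancing time (a new reading comes with each control period).
- r.get_image(name): name is "scene" or "side" or "wrist"; returns a dict with "img" (400x640x3 uint8, red, green, blue), "depth" (400x640 float32, mm along the optical axis (not along the pixel's ray), 0 where there is no reading), "fx", "fy", "cx", "cy" (pixels), "rvec" (rotation vector, rad) and "tvec" (3), from world to camera coordinates, as OpenCV has them. Camera axes: x right, y down, z forward; pixel columns grow to the right and rows downward; lengths in mm; the calibration is good to about 2 mm. A picture is of the moment at which its call begins.
- r.hand_in(): hands the job in; it is judged then, once.
The state is a dict: "t": time; "q": joint angles; "dq": joint speeds; "joint_torque": joint torques, N m; "tool_pos": TCP position; "eef_rot": TCP orientation; "contact_force": force on the tool from outside, world axes, zero at the start; "torque": the same for the moment, N m; "opening": finger opening in mm; "gripper_force": force on a finger pad.
Only numpy, scipy, OpenCV 4.12 (cv2) and the standard library are available. Lean on these libraries where they do the work, as an engineer would, in place of code of your own. Each camera call takes 0.05 s, during which the arm holds its last target. There are 200 camera calls.

### The job

Pick up the loose blue supply bin by its middle web and hang it on the louvered stand: lift its lip over the rail well clear of the bin that already hangs there, with a few centimetres between them, and lower it gently until the lip catches and the bin bears on the rail. Then slide it along the rail until its side meets the hanging bin, without knocking or forcing anything, and leave it hanging there on its own. Leave everything else on the counter where it is.

Things in the scene. Friction and masses are not known exactly. Their poses are not given: they have to be found in the camera images.
- bin: The loose blue supply bin to hang, the only loose one with a lip and a middle web: 120 deep (x), 100 wide (y), 70 high, walls 4 mm, 0.25 to 0.5 kg with its small boxes. Origin: centre of its underside; +x to its back, -x to its low open front, z up. Outer face of the back wall at x = +60 mm.
- bin_grip (a point): Where to pinch the bin from above, 86 mm over its underside and over its middle, near its balance point: the upright middle web along bin x, 10 mm thick (across y), rising to 100 mm, that is 30 mm above the side walls, and 72 mm long there (x = -32 to +40 mm).
- bin_lip (a point): Middle of the lower edge of the hooked lip behind the bin's back wall: x = +69.5, 56 mm over the underside. The lip is 3 mm thick (x = 68 to 71 mm), runs the full width and hangs from a 4 mm flange (underside 70 mm up). Between back wall and lip: a slot open below, 8 mm wide, 14 mm deep.
- panel: Louvered stand, fixed: dark foot 400 mm wide (y) with two posts and a grey rail panel that faces -x (its front, where bins hang). Origin: in the plane of the rail's back face, mid-width, on the counter; +y along the rail, z up. The panel is clamped on the posts at a height that is NOT measured: the rail's top edge is anywhere from 122 to 158 mm over the counter.
- rail_foot (a point): Point on the counter under the free part of the rail: y = -30 mm, x = 0 = back face of the rail, an upright tongue 3 mm thick (x = -3 to 0), 24 mm high. Behind it a back sheet, face at x = +6 mm, rises 60 mm above the rail's top edge. A black rubber strip 42 to 62 mm below that edge has its face at x = -5 mm. The rest is rigid; friction 0.5 to 0.7.
- hang_foot (a point): Point on the counter under the origin of the bin once hung and slid home: x = -66.5, y = +25 mm of the stand. A hung bin has its flange on the rail's top edge (underside 70 mm below it), lip behind the tongue, origin at x = -68 to -65 mm (at -65 it meets rubber strip and back sheet), tilted back by up to 0.06 rad.
- stop_foot (a point): Point on the counter under the side wall to slide against: y = +75 mm, x = -66.5 mm of the stand. It is the flat -y side of another blue bin, full, same size, no web, bolted to the rail's +y end (y = 75 to 175 mm). The rail is free from there to y = -190 mm.
- stapler: black stapler, 150 x 36 x 48 mm; a bystander; origin under its middle
- tape: black tape dispenser with a clear roll, 150 x 60 x 70 mm; a bystander; origin under its middle
- sparebin: plain open blue bin with straight walls, no lip and no web, 130 x 100 x 65 mm, standing on the counter; a bystander; origin under its middle
- pencup: dark round pen cup with pens, 72 mm across, 95 mm high (pens to 160 mm); a bystander; origin under its middle
- punch: grey hole punch, 100 x 100 x 50 mm; a bystander; origin under its middle
- clipbox: small cardboard box, 70 x 50 x 30 mm; a bystander; origin under its middle

How it is judged:
By the outcome, as a careful person would: the job done as asked, in the order asked, and still so for the second after the job is handed in, with the robot touching nothing.
It also fails if it takes over 67 s, if anything falls off the work surface, if the arm or the gripper's body presses on something with over 40 N, if the wrist force passes 120 N, or if a joint passes its speed limit or range.

## Working session

There is one attempt and no reset: what is moved stays moved. The work goes in short steps, Python scripts to look and compute and a tool call to move; the robot and the scene stay as the last step left them, time stands still between calls to the robot, and variables do not carry over. Pictures are saved under pics/ and viewed, at most 10 in all, crops included, and the job is handed in when it is done.

Besides the shell and the picture viewer there is one more tool, called after "Request:" as a command line: name --argument value ..., lists and objects as JSON in quotes. drive_tool: Moves the arm, as the interface text tells. Its arguments: {"type":"object","properties":{"commands":{"type":"array","items":{"type":"array","items":{"type":"array","items":{"type":"number"}}}},"squeeze":{"type":"number"}},"required":["commands"]}

```bash
mkdir -p pics
cat > h.py <<'E'
import numpy as np, cv2
from cell import r
def grab(n):
    d=r.get_image(n); np.savez('pics/'+n+'.npz',**d); return d
def pts(d):
    R=cv2.Rodrigues(np.array(d['rvec'],float))[0]; t=np.array(d['tvec'],float).ravel()
    v,u=np.indices(d['depth'].shape); z=d['depth']
    P=np.stack([(u-d['cx'])/d['fx']*z,(v-d['cy'])/d['fy']*z,z],-1)
    W=(P-t)@R; W[z==0]=np.nan; return W
E
python3 - <<'E'
from h import *
s=r.get_state(); print({k:np.round(s[k],3) for k in ('t','tool_pos','eef_rot','contact_force','opening')})
for n in('scene','side'):
    d=grab(n); cv2.imwrite(f'pics/{n}0.png',d['img'][:,:,::-1])
E
```

```text
{'t': np.float64(0.0), 'tool_pos': array([178.78 , 493.185, 230.518]), 'eef_rot': array([ 0.173,  0.985, -0.001, -0.   ]), 'contact_force': array([0.224, 0.785, 0.513]), 'opening': np.float64(85.471)}
```

View pics/scene0.png

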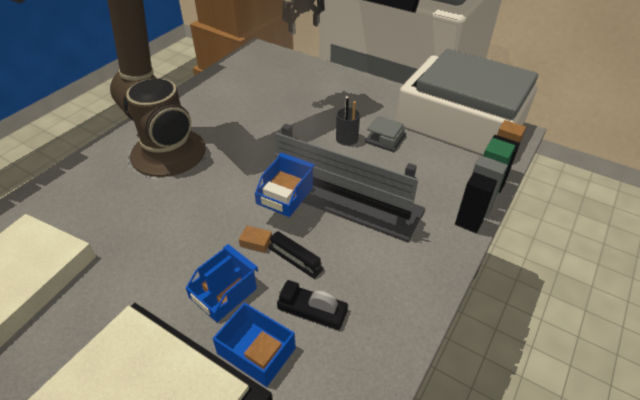

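View pics/side0.png

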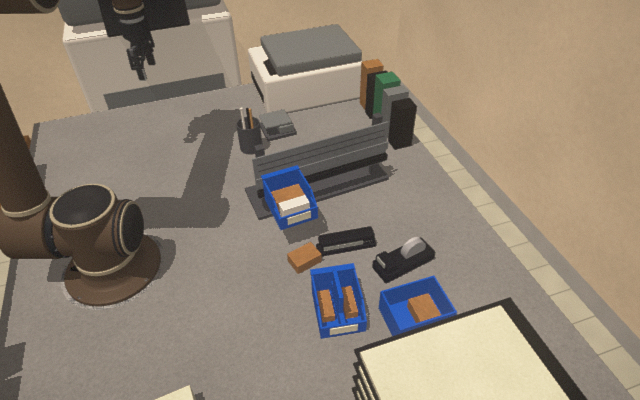

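The scene view shows the loose bin with web at about (222,282) and the hung bin at (285,184), with the stand running right from there to (420,225). In the side view they are at (338,300), (290,197) and (260–390,170).

Run:
```python
from h import *
C=[]
for n,b,p in(('scene',(170,230,275,330),(240,120,440,250)),('side',(300,255,375,345),(235,110,405,240))):
    d=dict(np.load(f'pics/{n}.npz')); W=pts(d); im=d['img'].astype(int)
    blue=(im[...,2]>im[...,0]*1.6)&(im[...,2]>60)
    for nm,(x0,y0,x1,y1),m in(('bin',b,blue),('hung',p,blue)):
        Q=W[y0:y1,x0:x1][m[y0:y1,x0:x1]]; Q=Q[np.isfinite(Q).all(1)]
        Q=Q[Q[:,2]>5]
        print(n,nm,len(Q),Q.min(0).round(),Q.max(0).round())
        for zlo,zhi in((66,80),(80,94),(94,106)) if nm=='bin' else ((110,240),):
            S=Q[(Q[:,2]>zlo)&(Q[:,2]<zhi)]
            if len(S)>5:
                (c,sz,a)=cv2.minAreaRect(S[:,:2].astype(np.float32)); print(' z',zlo,zhi,len(S),np.round(c),np.round(sz),round(a,1),'medz',np.median(S[:,2]).round(1))
    Q=W[p[1]:p[3],p[0]:p[2]][~blue[p[1]:p[3],p[0]:p[2]]]; Q=Q[np.isfinite(Q).all(1)]
    Q=Q[(Q[:,2]>30)&(Q[:,2]<260)]
    for z in range(30,240,10):
        S=Q[(Q[:,2]>=z)&(Q[:,2]<z+10)]
        if len(S)>20:
            l=cv2.fitLine(S[:,:2].astype(np.float32),cv2.DIST_HUBER,0,.01,.01).ravel()
            print(' panel z',z,len(S),l.round(3), S[:,:2].min(0).round(),S[:,:2].max(0).round())
    for x0,y0,x1,y1 in(b,p):
        C.append(cv2.resize(d['img'][y0:y1,x0:x1,::-1],(400,300),interpolation=cv2.INTER_CUBIC))
cv2.imwrite('pics/crops.png',np.vstack([np.hstack(C[:2]),np.hstack(C[2:])]))
```

```text
scene bin 3598 [ 420. -403.    5.] [ 649. -227.  103.]
 z 66 80 527 [ 530. -292.] [105. 203.] 81.2 medz 71.1
 z 80 94 118 [ 482. -301.] [73. 10.] 75.9 medz 86.8
 z 94 106 151 [ 479. -301.] [71. 13.] 80.9 medz 97.4
scene hung 1577 [384. -85.  63.] [511.  58. 144.]
 z 110 240 811 [446.  -9.] [117. 126.] 4.6 medz 129.1
 panel z 30 369 [1.95000e-01 9.81000e-01 5.42255e+02 2.62720e+02] [ 401. -175.] [747. 507.]
 panel z 40 896 [8.00000e-03 1.00000e+00 5.35433e+02 1.60263e+02] [ 400. -148.] [746. 509.]
 panel z 50 166 [  0.751   0.661 520.708 394.876] [ 400. -129.] [757. 505.]
 panel z 60 131 [ 1.21000e-01 -9.93000e-01  4.77377e+02  1.77290e+02] [398. -83.] [763. 504.]
 panel z 70 299 [  0.617  -0.787 548.528 173.524] [405. -84.] [764. 499.]
 panel z 80 428 [9.9600e-01 8.9000e-02 6.3101e+02 5.6603e+01] [403. -85.] [763. 350.]
 panel z 90 955 [9.69000e-01 2.46000e-01 6.16117e+02 5.23560e+01] [403. -86.] [763. 341.]
 panel z 100 342 [9.33000e-01 3.60000e-01 4.96885e+02 3.19500e+00] [411. -86.] [763.  78.]
 panel z 110 521 [ 8.99000e-01  4.38000e-01  5.23336e+02 -1.41440e+01] [411. -67.] [762
[... 2246 characters left out ...]
9.97000e-01 7.90000e-02 5.66538e+02 6.08880e+01] [384.  44.] [868. 355.]
 panel z 150 417 [9.9700e-01 7.8000e-02 5.6346e+02 6.0457e+01] [385.  44.] [764. 332.]
 panel z 160 397 [9.97000e-01 7.80000e-02 5.67007e+02 6.08790e+01] [384.  44.] [763.  79.]
 panel z 170 427 [9.97000e-01 7.90000e-02 5.62582e+02 6.02490e+01] [384.  44.] [762. 100.]
 panel z 180 423 [9.97000e-01 7.90000e-02 5.65662e+02 6.09680e+01] [385.  43.] [761.  99.]
 panel z 190 476 [9.97000e-01 7.90000e-02 5.63937e+02 6.11650e+01] [385.  42.] [763. 102.]
 panel z 200 69 [9.97000e-01 7.80000e-02 5.71722e+02 7.01850e+01] [398.  52.] [748. 102.]
 panel z 210 103 [9.9700e-01 7.3000e-02 5.4919e+02 7.4595e+01] [397.  53.] [747. 102.]
```

View pics/crops.png

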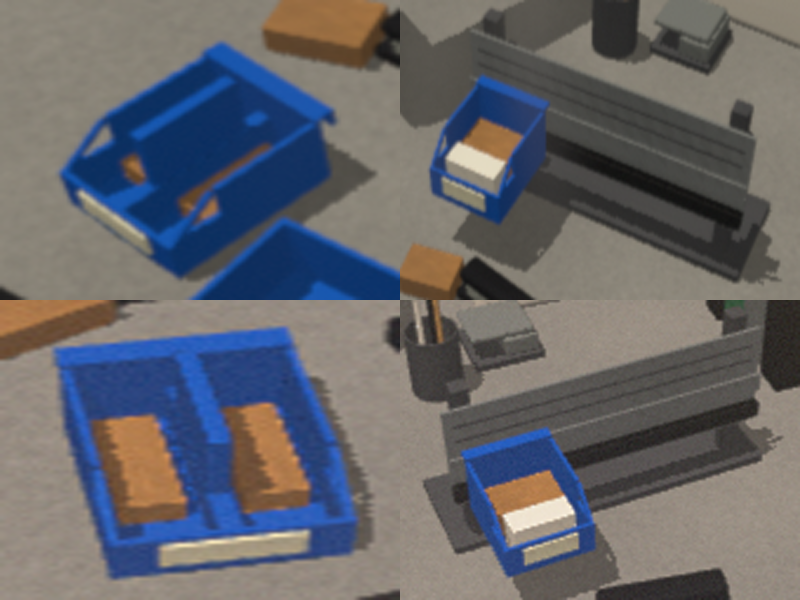

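The crops show the loose bin's lip and flange on the +y (stand) side, with the front toward −y. The bin's yaw is about 81° and the panel's +x yaw about 94.5°, with the hung bin at the low world-x end.

Run:
```python
from h import *
for n in('scene','side'):
    d=dict(np.load(f'pics/{n}.npz')); W=pts(d); im=d['img'].astype(int)
    ok=np.isfinite(W).all(2); blue=(im[...,2]>im[...,0]*1.6)&(im[...,2]>60)&ok
    def sel(m,lo,hi): return W[m&((W>lo)&(W<hi)).all(2)]
    S=sel(ok&~blue,[395,20,148],[755,85,190])
    l=cv2.fitLine(S[:,:2].astype(np.float32),cv2.DIST_HUBER,0,.01,.01).ravel(); v=l[:2]*np.sign(l[0])
    ay=-v; ax=np.array([ay[1],-ay[0]]); off=l[2:]@ax-6
    print(n,'panel yaw',np.degrees(np.arctan2(ax[1],ax[0])).round(2),'ax',ax.round(4),'plane x0 =',off.round(1))
    A=sel(ok,[370,-180,10],[800,100,230]); im2=im[ok&((W>[370,-180,10])&(W<[800,100,230])).all(2)]
    px=A[:,:2]@ax-off; py=A[:,:2]@ay
    sh=(abs(px-6)<5)&(A[:,2]>148)&(A[:,2]<240); 
    print('sheet py',np.percentile(py[sh],[.3,99.7]).round(1),'top z by pct',np.percentile(A[sh,2],[95,98,99,99.5]).round(1))
    free=(py>np.percentile(py[sh],1))&(py<-430-100)
    for z in range(80,200,4):
        k=(A[:,2]>=z)&(A[:,2]<z+4)&(abs(px)<25)&(py<-560)&(py>-740)
        if k.sum()>10: print((z,int(k.sum()),px[k].mean().round(1)),end=' ')
    print()
    B=W[blue&((W>[350,-120,60])&(W<[560,90,160])).all(2)]; bx=B[:,:2]@ax-off; by=B[:,:2]@ay
    print('hung by',np.percentile(by,[.5,2,98,99.5]).round(1),'bx',np.percentile(bx,[1,99]).round(1),'ztop',np.percentile(B[:,2],[98,99.5]).round(1))
    # loose bin
    S=sel(blue,[400,-360,80],[545,-240,106]); S=S[S[:,2]>92]
    q=cv2.minAreaRect(S[:,:2].astype(np.float32)); l=cv2.fitLine(S[:,:2].astype(np.float32),cv2.DIST_HUBER,0,.01,.01).ravel(); v=l[:2]*np.sign(l[1])
    print('web',np.round(q[0],1),np.degrees(np.arctan2(v[1],v[0])).round(1))
    for yaw in (np.degrees(np.arctan2(v[1],v[0])),):
        c,s=np.cos(np.radians(81)),np.sin(np.radians(81))
        B=W[blue&((W>[390,-380,64])&(W<[560,-210,80])).all(2)]
        u=B[:,:2]@[c,s]; w=B[:,:2]@[-s,c]; u0=np.array(q[0])@[c,s]; w0=np.array(q[0])@[-s,c]
        fl=B[(u-u0>52)&(u-u0<75)&(abs(w-w0)<60)]
        l=cv2.fitLine(fl[:,:2].astype(np.float32),cv2.DIST_HUBER,0,.01,.01).ravel()
        print('u ext',np.percentile(u-u0,[.5,99]).round(1),'w ext',np.percentile((w-w0)[(u-u0<75)&(u-u0>-60)],[1,99]).round(1),'flange ang',np.degrees(np.arctan2(l[3-2]*1,l[0])).round(1), 'flange z',np.median(fl[:,2]).round(1))
```

```text
scene panel yaw 94.52 ax [-0.0788  0.9969] plane x0 = 11.7
sheet py [-765.7 -387.7] top z by pct [195.3 196.4 197.  197.5]
(80, 78, np.float64(-4.8)) (84, 73, np.float64(-4.7)) (88, 165, np.float64(-0.7)) (92, 210, np.float64(1.1)) (96, 85, np.float64(5.1)) (100, 40, np.float64(5.1)) (108, 24, np.float64(-1.1)) (112, 74, np.float64(-2.8)) (116, 78, np.float64(-2.9)) (120, 92, np.float64(-2.8)) (124, 89, np.float64(-2.7)) (128, 136, np.float64(1.5)) (132, 186, np.float64(1.5)) (136, 115, np.float64(3.9)) (140, 85, np.float64(6.3)) (144, 82, np.float64(6.1)) (148, 78, np.float64(6.0)) (152, 94, np.float64(5.9)) (156, 92, np.float64(6.3)) (160, 89, np.float64(6.2)) (164, 83, np.float64(6.2)) (168, 82, np.float64(5.8)) (172, 100, np.float64(6.2)) (176, 93, np.float64(6.0)) (180, 93, np.float64(6.2)) (184, 81, np.float64(6.2)) (188, 103, np.float64(6.1)) (192, 130, np.float64(7.4)) (196, 38, np.float64(6.7)) 
hung by [-502.8 -502.2 -402.2 -399.8] bx [-128.5    6.1] ztop [140.7 142.1]
web [ 478.7 -300.7] 81.1
u ext [-35.3  66.9] w ext [-49.9  51. ] flange ang -9.4 flange z 71.9
side panel 
[... 371 characters left out ...]
at64(-2.8)) (124, 66, np.float64(-2.7)) (128, 84, np.float64(-0.5)) (132, 152, np.float64(1.6)) (136, 115, np.float64(2.3)) (140, 68, np.float64(6.3)) (144, 72, np.float64(6.0)) (148, 66, np.float64(5.9)) (152, 69, np.float64(5.9)) (156, 81, np.float64(6.0)) (160, 74, np.float64(6.0)) (164, 74, np.float64(6.3)) (168, 67, np.float64(6.3)) (172, 75, np.float64(5.9)) (176, 76, np.float64(6.1)) (180, 72, np.float64(6.2)) (184, 86, np.float64(6.2)) (188, 72, np.float64(6.3)) (192, 97, np.float64(7.3)) (196, 65, np.float64(6.9)) 
hung by [-505.3 -501.1 -401.7 -401.5] bx [-128.9    5.4] ztop [142.3 143.5]
web [ 478.1 -302.6] 80.4
u ext [-35.6  68.3] w ext [-50.   49.6] flange ang -9.1 flange z 73.2
```

Request:
drive_tool --commands '[[[40, -0.4, -0.5, -0.1, 4], [40, -1.2, -1.4, -0.3, 10], [40, -2.0, -2.3, -0.5, 17], [40, -2.8, -3.3, -0.7, 24], [40, -3.6, -4.2, -0.7, 31], [40, -4.4, -5.2, -0.7, 38], [40, -5.2, -6.1, -0.7, 45], [40, -6.0, -7.0, -0.7, 52], [40, -6.8, -8.0, -0.7, 59], [40, -7.6, -8.9, -0.7, 66], [40, -8.4, -9.8, -0.7, 73], [40, -9.2, -10.8, -0.7, 79]]]' --squeeze 40

```text
t: 1.1
tool_pos: [328.0, 93.3, 252.2]
eef_rot: [0.762, 0.648, 0.0, 0.0]
contact_force: [2.1, -0.2, -0.4]
opening: 39.9
gripper_force: 0.0
```

```bash
cat >> h.py <<'E'
from scipy.spatial.transform import Rotation as Ro
def togo(x,y,z,yaw):  # tool-y yaw wanted, deg
    s=r.get_state(); R=Ro.from_quat(s['eef_rot']).as_matrix(); p=np.array(s['tool_pos'])
    D=R.T@(np.array([x,y,z])-p)/30; cur=np.degrees(np.arctan2(R[1,1],R[0,1]))
    print('t',round(float(s['t']),2),'p',p.round(1),'yaw',cur.round(2),'tilt',R[:2,2].round(3),'F',np.round(s['contact_force'],1),'T',np.round(s['torque'],2),'open',np.round(s['opening'],1),'gf',np.round(s['gripper_force'],1))
    print('shift',D.round(3),'turn',round(float(cur-yaw),2))
E
python3 -c "
from h import *
togo(477.8,-305.6,180,-9.2)"
```

```text
t 1.1 p [328.   93.3 252.2] yaw -9.23 tilt [0. 0.] F [ 2.1 -0.2 -0.4] T [ 0.03 -0.07  0.  ] open 39.9 gf 0.0
shift [-12.325   7.059   2.405] turn -0.03
```

Request:
drive_tool --commands '[[[40, -0.6, 0.35, 0, 0], [40, -1.8, 1.0, 0, 0], [40, -3.0, 1.7, 0, 0], [40, -4.3, 2.5, 0, 0], [40, -5.6, 3.2, 0, 0], [40, -6.9, 3.9, 0.2, 0], [40, -8.1, 4.6, 0.7, 0], [40, -9.3, 5.3, 1.2, 0], [40, -10.4, 5.95, 1.6, 0], [40, -11.4, 6.5, 2.0, 0], [40, -12.0, 6.9, 2.3, 0], [40, -12.32, 7.06, 2.4, 0]]]'

```text
t: 2.1
tool_pos: [479.9, -306.1, 176.8]
eef_rot: [0.761, 0.649, -0.001, -0.002]
contact_force: [-1.0, -0.3, -0.2]
opening: 40.0
gripper_force: 0.0
```

Request:
drive_tool --commands '[[[40, 0, 0, 0, 0], [40, 0, 0, 0, 0]]]'

```text
t: 2.27
tool_pos: [479.3, -302.8, 179.7]
eef_rot: [0.76, 0.65, -0.0, -0.001]
contact_force: [-0.1, 0.4, 0.1]
opening: 39.9
gripper_force: 0.0
```

```bash
python3 -c "
from h import *
togo(477.8,-305.6,67,-9.2)
d=grab('wrist'); cv2.imwrite('pics/w1.png',d['img'][:,:,::-1])
W=pts(d); im=d['img'].astype(int); b=(im[...,2]>im[...,0]*1.6)&(im[...,2]>60)
S=W[b&(W[...,2]>92)&(W[...,2]<106)]; print(len(S))
if len(S)>10: print(cv2.minAreaRect(S[:,:2].astype(np.float32)),S[:,2].max())
"
```

```text
t 2.27 p [ 479.3 -302.8  179.7] yaw -8.97 tilt [-0.002  0.001] F [-0.1  0.4  0.1] T [ 0.05 -0.02  0.07] open 39.9 gf 0.0
shift [-0.105 -0.029  3.758] turn 0.23
1088
((477.9737243652344, -299.08160400390625), (72.03770446777344, 9.950689315795898), 81.31956481933594) 100.3030328960982
```

View pics/w1.png

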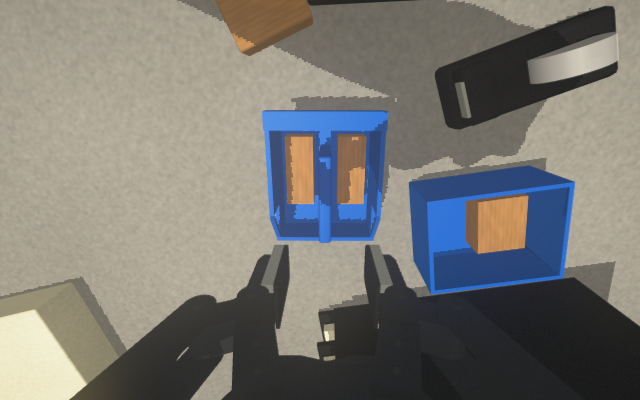

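The wrist view shows the web vertical at column ~325, rows 150–240, midway between the fingers. Its measured position agrees with the earlier one to within 3 mm.

Request:
drive_tool --commands '[[[40, -0.08, -0.04, 0.3, 0], [40, -0.08, -0.04, 0.8, 0], [40, -0.08, -0.04, 1.4, 0], [40, -0.08, -0.04, 2.0, 0], [40, -0.08, -0.04, 2.6, 0], [40, -0.08, -0.04, 3.0, 0], [40, -0.08, -0.04, 3.3, 0], [40, -0.08, -0.04, 3.5, 0], [40, -0.08, -0.04, 3.65, 0], [40, -0.08, -0.04, 3.75, 0], [40, -0.08, -0.04, 3.75, 0], [40, -0.08, -0.04, 3.75, 0]]]'

```text
t: 3.32
tool_pos: [478.6, -305.4, 68.3]
eef_rot: [0.76, 0.65, 0.0, 0.0]
contact_force: [0.5, -0.5, -0.1]
opening: 39.7
gripper_force: 0.0
```

Request:
drive_tool --commands '[[[30, 0, 0, 0, 0], [20, 0, 0, 0, 0], [14, 0, 0, 0, 0], [10, 0, 0, 0, 0], [4, 0, 0, 0, 0], [2, 0, 0, 0, 0], [2, 0, 0, 0, 0], [2, 0, 0, 0, 0], [2, 0, 0, 0, 0], [2, 0, 0, 0, 0]]]' --squeeze 60

```text
t: 4.15
tool_pos: [478.2, -305.4, 68.1]
eef_rot: [0.76, 0.65, -0.0, 0.0]
contact_force: [-2.3, 0.3, 4.1]
opening: 8.9
gripper_force: 59.3
```

```bash
python3 -c "
from h import *
togo(477.6,-305,67,-9.0)"
```

```text
t 4.15 p [ 478.2 -305.4   68.1] yaw -8.93 tilt [ 0. -0.] F [-2.3  0.3  4.1] T [ 0.04  0.62 -0.03] open 8.9 gf 59.3
shift [ 0.01  -0.022  0.036] turn 0.07
```

Request:
drive_tool --commands '[[[2, 0, 0, -0.1, 0], [2, 0, 0, -0.3, 0], [2, 0, 0, -0.7, 0], [2, 0, 0, -1.2, 0], [2, 0, 0, -1.8, 0], [2, 0, 0, -2.4, 0], [2, 0, 0, -3.0, 0], [2, 0, 0, -3.5, 0], [2, 0, 0, -3.9, 0], [2, 0, 0, -4.2, 0], [2, 0, 0, -4.35, 0], [2, 0, 0, -4.4, 0]]]' --squeeze 80

```text
t: 5.15
tool_pos: [478.6, -305.3, 200.3]
eef_rot: [0.76, 0.65, 0.0, 0.0]
contact_force: [0.2, 0.0, -2.3]
opening: 8.4
gripper_force: 78.1
```

```bash
cat >> h.py <<'E'
O=np.array([574.4,56.3]); AX=np.array([-.0787,.9969]); AY=np.array([-.9969,-.0787])
def pan(px,py,z,yaw=4.52):
    w=O+AX*px+AY*py; togo(w[0],w[1],z,yaw)
    q=np.array(r.get_state()['tool_pos'])[:2]-O; print('panel xy now',(q@AX).round(2),(q@AY).round(2))
E
python3 -c "
from h import *
pan(-115,-20,200)"
```

```text
t 5.15 p [ 478.6 -305.3  200.3] yaw -8.92 tilt [ 0.001 -0.   ] F [ 0.2  0.  -2.3] T [-0.01 -0.    0.09] open 8.4 gf 78.1
shift [8.831 2.826 0.011] turn -13.44
panel xy now -352.98 124.01
```

Request:
drive_tool --commands '[[[2, 0.2, 0.07, 0, -0.3], [2, 0.8, 0.26, 0, -1.2], [2, 1.7, 0.54, 0, -2.6], [2, 2.6, 0.83, 0, -4], [2, 3.5, 1.12, 0, -5.3], [2, 4.4, 1.41, 0, -6.7], [2, 5.3, 1.7, 0, -8], [2, 6.2, 1.98, 0, -9.4], [2, 7.1, 2.27, 0, -10.8], [2, 7.9, 2.53, 0, -12], [2, 8.5, 2.72, 0, -13], [2, 8.83, 2.83, 0, -13.44]]]'

```text
t: 6.15
tool_pos: [603.7, -54.1, 198.4]
eef_rot: [0.678, 0.736, -0.0, -0.001]
contact_force: [-0.6, -0.3, -3.4]
opening: 8.9
gripper_force: 78.0
```

Request:
drive_tool --commands '[[[2, 0, 0, 0, 0], [2, 0, 0, 0, 0], [2, 0, 0, 0, 0], [2, 0, 0, 0, 0]]]'

```text
t: 6.48
tool_pos: [602.8, -57.8, 199.7]
eef_rot: [0.679, 0.734, -0.0, -0.0]
contact_force: [-0.1, 1.2, -2.6]
opening: 8.7
gripper_force: 78.1
```

Run:
```python
from h import *
pan(-80,-20,190)
for n in('scene','side','wrist'):
    d=grab(n); W=pts(d); im=d['img'].astype(int); blue=(im[...,2]>im[...,0]*1.6)&(im[...,2]>60)
    q=W[...,:2]-O; px=q@AX; py=q@AY; z=W[...,2]
    m=blue&(py<45)&(py>-90)&(px>-200)&(px<-10)&(z>110)
    if m.sum()<20: print(n,'none'); continue
    print(n,m.sum(),'zmax',np.percentile(z[m],99.5).round(1))
    w=m&(z>np.percentile(z[m],99.5)-7); S=np.stack([px[w],py[w]],1).astype(np.float32); print(' web',cv2.minAreaRect(S))
    zt=np.percentile(z[m],99.5)-26
    f=m&(abs(z-zt)<4)&(px>px[m].max()-9); l=cv2.fitLine(np.stack([px[f],py[f]],1).astype(np.float32),cv2.DIST_HUBER,0,.01,.01).ravel()
    print(' flange',f.sum(),'slope deg',np.degrees(np.arctan(l[0]/l[1])).round(2),'px max',np.percentile(px[m],[98,99.5]).round(1),'z',np.median(z[f]).round(1),'front rim z',)
    s=(abs(px)<9)&(py<-60)&(py>-185)&(z>148)&(z<190)&~blue; print(' sheet px',np.median(px[s]).round(2) if s.sum() else None)
d=np.load('pics/side.npz'); cv2.imwrite('pics/s2.png',cv2.resize(d['img'][60:260,200:440,::-1],(720,600),interpolation=cv2.INTER_CUBIC))
```

```text
t 6.48 p [602.8 -57.8 199.7] yaw 4.42 tilt [-0. -0.] F [-0.1  1.2 -2.6] T [-0.03  0.02  0.02] open 8.7 gf 78.1
shift [1.199 0.021 0.324] turn -0.1
panel xy now -115.98 -19.33
scene 1967 zmax 255.8
 web ((-115.93346405029297, -25.745956420898438), (107.95250701904297, 28.739906311035156), 89.56401062011719)Traceback (most recent call last):
  File "<stdin>", line 11, in <module>
cv2.error: OpenCV(4.12.0) /io/opencv/modules/imgproc/src/linefit.cpp:50: error: (-215:Assertion failed) count > 0 in function 'fitLine2D_wods'
```

Run:
```python
from h import *
for n in('scene','side','wrist'):
    d=grab(n); W=pts(d); im=d['img'].astype(int); blue=(im[...,2]>im[...,0]*1.6)&(im[...,2]>60)
    q=W[...,:2]-O; px=q@AX; py=q@AY; z=W[...,2]
    f=blue&(py<45)&(py>-90)&(px>-66)&(px<-25)&(abs(z-205)<6); s=(abs(px-5)<9)&(py<-60)&(py>-185)&(z>148)&(z<190)&~blue
    print(n,f.sum(),'sheet px',np.median(px[s]).round(2) if s.sum() else None)
    if f.sum()>20:
        c,sz,a=cv2.minAreaRect(np.stack([px[f],py[f]],1).astype(np.float32)); l=cv2.fitLine(np.stack([px[f],py[f]],1).astype(np.float32),cv2.DIST_HUBER,0,.01,.01).ravel()
        print(' flange rect',np.round(c,1),np.round(sz,1),round(a,1),'slope',np.degrees(np.arctan(l[0]/l[1])).round(2),'px max',np.percentile(px[f],[97,99.5]).round(1),'py',np.percentile(py[f],[1,99]).round(1),'z',np.median(z[f]).round(1))
d=np.load('pics/side.npz'); cv2.imwrite('pics/s2.png',cv2.resize(d['img'][60:260,200:440,::-1],(720,600),interpolation=cv2.INTER_CUBIC))
```

```text
scene 90 sheet px 6.9
 flange rect [-49.9 -40.2] [60.1 25.1] 82.6 slope 7.2 px max [-44.4 -40. ] py [-69.5 -12.1] z 202.9
side 89 sheet px 5.17
 flange rect [-53.6   1.8] [19.3 56.7] 1.1 slope -6.09 px max [-45.5 -44.5] py [-25.6  29.6] z 204.7
wrist 8064 sheet px 7.56
 flange rect [-54.3 -19.4] [101.2  23.2] 90.0 slope 0.0 px max [-43.1 -42.8] py [-68.6  29.9] z 204.1
```

View pics/s2.png

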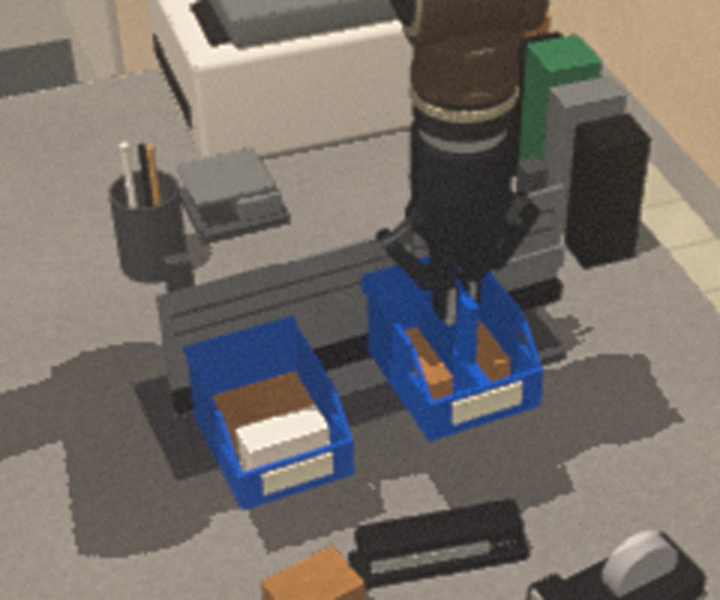

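The crop shows the bin level in the gripper, lip toward the rail, with a clear gap to the hung bin. The wrist camera puts the flange's back edge 50.6 mm from the sheet.

Request:
drive_tool --commands '[[[2, 0, 0, 0.1, 0], [2, 0, 0, 0.4, -0.1], [2, 0, 0, 0.8, -0.1], [2, 0.2, 0.02, 1.1, -0.1], [2, 0.5, 0.02, 1.2, -0.1], [2, 0.8, 0.02, 1.25, -0.1], [2, 1.05, 0.02, 1.25, -0.1], [2, 1.2, 0.02, 1.25, -0.1], [2, 1.3, 0.02, 1.25, -0.1], [2, 1.37, 0.02, 1.25, -0.1], [2, 1.4, 0.02, 1.25, -0.1], [2, 1.4, 0.02, 1.25, -0.1]]]'

```text
t: 7.68
tool_pos: [600.7, -14.7, 162.6]
eef_rot: [0.678, 0.735, 0.0, 0.0]
contact_force: [-0.6, 0.2, -3.0]
opening: 8.8
gripper_force: 78.0
```

Request:
drive_tool --commands '[[[2, 0, 0, 0, 0], [2, 0, 0, 0, 0], [2, 0, 0, 0, 0], [2, 0, 0, 0, 0]]]'

```text
t: 8.02
tool_pos: [600.6, -15.1, 162.3]
eef_rot: [0.678, 0.735, -0.0, -0.0]
contact_force: [-0.2, -0.1, -2.8]
opening: 8.5
gripper_force: 78.0
```

```bash
cat >> h.py <<'E'
def look():
    d=grab('wrist'); W=pts(d); im=d['img'].astype(int); blue=(im[...,2]>im[...,0]*1.6)&(im[...,2]>60)
    q=W[...,:2]-O; px=q@AX; py=q@AY; z=W[...,2]; zf=r.get_state()['tool_pos'][2]-68+73
    f=blue&(py<60)&(py>-90)&(px>-40)&(px<20)&(abs(z-zf)<6)
    bi=np.round(py[f]/10); e=np.array([(b*10,np.percentile(px[f][bi==b],98)) for b in np.unique(bi) if (bi==b).sum()>20])
    print('bin flange back edge',np.polyfit(e[:,0],e[:,1],1).round(4),e[:,1].round(1),'z',np.median(z[f]).round(1),'py',np.percentile(py[f],[1,99]).round(1))
    s=~blue&(px>-15)&(px<20)&(z>142)&(z<194)&(abs(py)<180)
    for lo,hi in((142,155),(155,170),(170,185),(185,194)):
        k=s&(z>lo)&(z<hi)
        if k.sum()>30: print('sheet',lo,k.sum(),np.polyfit(py[k],px[k],1).round(4),np.median(px[k]).round(2))
    h=blue&(py>60)&(py<190)&(px>-150)&(z>100)&(z<150)
    if h.sum()>20: print('hung',h.sum(),'py',np.percentile(py[h],[.5,2]).round(1),'z',np.percentile(z[h],[99]).round(1))
    cv2.imwrite('pics/wl.png',d['img'][:,:,::-1])
E
python3 -c "
from h import *
pan(-68,-20,160); look()"
```

```text
t 8.02 p [600.6 -15.1 162.3] yaw 4.59 tilt [-0. -0.] F [-0.2 -0.1 -2.8] T [0.01 0.04 0.  ] open 8.5 gf 78.0
shift [ 0.175 -0.016  0.075] turn 0.07
panel xy now -73.26 -20.48
bin flange back edge [-0.0011 -0.3439] [-0.5 -0.2 -0.2 -0.3 -0.3 -0.3 -0.3 -0.3 -0.3 -0.3 -0.6] z 166.4 py [-69.6  29.3]
sheet 142 797 [1.57000e-02 1.78934e+01] 15.24
sheet 155 190 [-0.1562 -6.4845] 17.65
sheet 170 135 [-9.0000e-04  6.8557e+00] 6.96
sheet 185 70 [-2.0000e-04  9.6114e+00] 9.57
hung 15988 py [74.9 75.1] z [140.8]
```

View pics/wl.png

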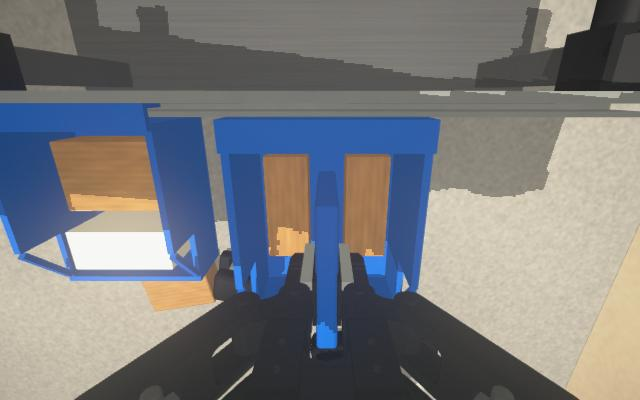

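The wrist view shows the bin parallel to the rail. Its flange edge (row ~120) is about 7 mm short of the sheet face, and there is a 46 mm gap to the hung bin at left (column 215).

Request:
drive_tool --commands '[[[2, 0.05, 0, 0, 0], [2, 0.1, 0, 0, 0], [2, 0.15, 0, 0, 0], [2, 0.18, 0, 0, 0], [2, 0.2, 0, 0, 0], [2, 0.2, 0, 0, 0], [2, 0.2, 0, 0, 0], [2, 0.2, 0, 0, 0]]]'

```text
t: 8.73
tool_pos: [600.1, -8.9, 162.3]
eef_rot: [0.678, 0.735, -0.0, 0.0]
contact_force: [-0.9, 0.0, -2.3]
opening: 8.6
gripper_force: 78.0
```

```bash
python3 -c "
from h import *
pan(-68,-20,160); look()"
```

```text
t 8.73 p [600.1  -8.9 162.3] yaw 4.61 tilt [ 0. -0.] F [-0.9  0.  -2.3] T [-0.01  0.03 -0.01] open 8.6 gf 78.0
shift [-0.033 -0.016  0.078] turn 0.09
panel xy now -67.01 -20.49
bin flange back edge [-1.4000e-03  4.7132e+00] [4.5 4.9 4.8 4.9 4.8 4.8 4.8 4.8 4.8 4.8 4.3] z 166.4 py [-69.6  29.4]
sheet 142 1426 [-0.015  12.3019] 12.51
sheet 155 1200 [-0.018 12.149] 11.63
sheet 170 1077 [-2.00000e-04  1.16086e+01] 11.61
sheet 185 887 [8.00000e-04 1.15104e+01] 11.6
hung 14682 py [74.9 75.1] z [140.7]
```

Request:
drive_tool --commands '[[[2, 0.02, 0, 0, 0], [2, 0.04, 0, 0, 0], [2, 0.05, 0, 0, 0], [2, 0.05, 0, 0, 0]]]'

```text
t: 9.12
tool_pos: [600.0, -7.4, 162.3]
eef_rot: [0.678, 0.735, -0.0, 0.0]
contact_force: [-0.3, -0.0, -2.7]
opening: 8.6
gripper_force: 78.1
```

```bash
python3 -c "
from h import *
pan(-68,-20,160)
d=grab('wrist'); W=pts(d); q=W[...,:2]-O; px=q@AX; py=q@AY
for c in (480,):
  for v in range(60,135,3): print(v,px[v,c].round(1),W[v,c,2].round(1),d['img'][v,c])
"
```

```text
t 9.12 p [600.   -7.4 162.3] yaw 4.62 tilt [ 0. -0.] F [-0.3 -0.  -2.7] T [-0.08 -0.01  0.01] open 8.6 gf 78.1
shift [-0.084 -0.016  0.077] turn 0.1
panel xy now -65.48 -20.49
60 46.1 9.9 [120 118 115]
63 43.6 9.9 [123 122 117]
66 41.1 10.8 [126 123 118]
69 38.7 10.0 [125 122 117]
72 36.2 9.2 [102  99  96]
75 33.3 17.0 [79 77 75]
78 30.8 19.1 [78 77 74]
81 28.3 19.5 [79 77 76]
84 25.9 20.3 [67 66 64]
87 23.4 21.3 [69 68 65]
90 20.9 20.3 [67 66 64]
93 18.4 23.4 [68 68 66]
96 15.9 23.9 [70 70 68]
99 13.1 9.4 [84 82 81]
102 10.5 9.9 [89 88 85]
105 11.6 111.9 [106 107  99]
108 11.6 150.0 [104 106  99]
111 11.6 175.4 [104 103  98]
114 11.7 194.0 [104 103  98]
117 10.8 196.6 [119 120 112]
120 9.8 195.7 [120 121 112]
123 8.8 195.7 [119 120 112]
126 7.8 195.9 [120 121 113]
129 -0.0 135.4 [124 122 115]
132 -18.2 -1.9 [138 132 122]
```

Request:
drive_tool --commands '[[[2, -0.01, 0, 0.05, 0.1], [2, -0.01, 0, 0.12, 0.1], [2, -0.01, 0, 0.2, 0.1], [2, -0.01, 0, 0.26, 0.1], [2, -0.01, 0, 0.32, 0.1], [2, -0.01, 0, 0.37, 0.1], [2, -0.01, 0, 0.41, 0.1], [2, -0.01, 0, 0.44, 0.1], [2, -0.01, 0, 0.47, 0.1], [2, -0.01, 0, 0.5, 0.1], [2, -0.01, 0, 0.5, 0.1], [2, -0.01, 0, 0.5, 0.1]]]'

```text
t: 10.17
tool_pos: [600.0, -7.7, 147.3]
eef_rot: [0.679, 0.734, 0.0, 0.0]
contact_force: [-0.3, 0.5, -2.6]
opening: 9.2
gripper_force: 78.1
```

```bash
python3 -c "
from h import *
pan(-66,-20,140)"
```

```text
t 10.17 p [600.   -7.7 147.3] yaw 4.51 tilt [ 0. -0.] F [-0.3  0.5 -2.6] T [-0.02  0.   -0.02] open 9.2 gf 78.1
shift [-0.007 -0.016  0.244] turn -0.01
panel xy now -65.8 -20.48
```

Request:
drive_tool --commands '[[[2, 0, 0, 0.04, 0], [2, 0, 0, 0.08, 0], [2, 0, 0, 0.12, 0], [2, 0, 0, 0.16, 0], [2, 0, 0, 0.2, 0], [2, 0, 0, 0.23, 0], [2, 0, 0, 0.26, 0], [2, 0, 0, 0.28, 0], [2, 0, 0, 0.28, 0], [2, 0, 0, 0.28, 0]]]'

```text
t: 11.0
tool_pos: [600.0, -7.7, 138.9]
eef_rot: [0.679, 0.734, -0.0, -0.0]
contact_force: [-0.6, -0.6, -2.2]
opening: 8.6
gripper_force: 78.1
```

Request:
drive_tool --commands '[[[2, 0, 0, 0.02, 0], [2, 0, 0, 0.04, 0], [2, 0, 0, 0.05, 0], [2, 0, 0, 0.05, 0]]]'

```text
t: 11.33
tool_pos: [599.9, -7.7, 137.3]
eef_rot: [0.679, 0.734, -0.0, -0.0]
contact_force: [0.4, 0.2, -3.0]
opening: 9.1
gripper_force: 78.1
```

Request:
drive_tool --commands '[[[2, 0, 0, 0.01, 0], [2, 0, 0, 0.02, 0], [2, 0, 0, 0.03, 0], [2, 0, 0, 0.03, 0]]]'

```text
t: 11.67
tool_pos: [600.0, -7.7, 136.4]
eef_rot: [0.679, 0.734, -0.0, -0.0]
contact_force: [-0.5, 0.8, -3.0]
opening: 8.9
gripper_force: 78.1
```

Request:
drive_tool --commands '[[[2, 0, 0, 0.01, 0], [2, 0, 0, 0.02, 0], [2, 0, 0, 0.03, 0], [2, 0, 0, 0.03, 0]]]'

```text
t: 12.0
tool_pos: [599.9, -7.7, 135.5]
eef_rot: [0.679, 0.734, -0.0, -0.0]
contact_force: [0.3, -0.7, -3.2]
opening: 9.2
gripper_force: 78.1
```

Request:
drive_tool --commands '[[[2, 0, 0, 0.01, 0], [2, 0, 0, 0.02, 0], [2, 0, 0, 0.03, 0], [2, 0, 0, 0.03, 0]]]'

```text
t: 12.33
tool_pos: [600.1, -7.7, 135.1]
eef_rot: [0.679, 0.734, 0.0, 0.0]
contact_force: [-1.0, -0.7, 0.6]
opening: 8.9
gripper_force: 78.6
```

Request:
drive_tool --commands '[[[2, 0, 0, 0.01, 0], [2, 0, 0, 0.02, 0], [2, 0, 0, 0.03, 0], [2, 0, 0, 0.03, 0]]]'

```text
t: 12.67
tool_pos: [600.1, -7.8, 134.9]
eef_rot: [0.679, 0.734, 0.0, 0.0]
contact_force: [-3.1, -2.5, 6.1]
opening: 9.0
gripper_force: 79.5
```

```bash
python3 -c "
from h import *
pan(-66,-20,136)"
```

```text
t 12.67 p [600.1  -7.8 134.9] yaw 4.51 tilt [ 0.001 -0.   ] F [-3.1 -2.5  6.1] T [0.12 0.69 0.05] open 9.0 gf 79.5
shift [-0.002 -0.019 -0.037] turn -0.01
panel xy now -65.93 -20.57
```

Request:
drive_tool --commands '[[[2, 0, -0.02, -0.01, 0], [2, 0, -0.07, -0.01, 0], [2, 0, -0.15, -0.01, 0], [2, 0, -0.25, -0.01, 0], [2, 0, -0.36, -0.01, 0], [2, 0, -0.47, -0.01, 0], [2, 0, -0.58, -0.01, 0], [2, 0, -0.69, -0.01, 0], [2, 0, -0.79, -0.01, 0], [2, 0, -0.86, -0.01, 0], [2, 0, -0.9, -0.01, 0], [2, 0, -0.9, -0.01, 0]]]'

```text
t: 13.67
tool_pos: [574.1, -9.9, 135.0]
eef_rot: [0.679, 0.734, 0.001, 0.001]
contact_force: [5.0, -2.5, 5.7]
opening: 8.9
gripper_force: 79.3
```

```bash
python3 -c "
from h import *
pan(-66,25,135)
look()"
```

```text
t 13.67 p [574.1  -9.9 135. ] yaw 4.49 tilt [ 0.003 -0.   ] F [ 5.  -2.5  5.7] T [ 0.12 -0.77 -0.16] open 8.9 gf 79.3
shift [-0.    -0.651 -0.001] turn -0.03
panel xy now -66.01 5.48
bin flange back edge [-2.000e-04 -2.107e-01] [-0.4 -0.2 -0.2 -0.2 -0.2 -0.2 -0.2 -0.1 -0.1 -0.2 -0.5] z 139.3 py [-44.   55.2]
sheet 142 1162 [-2.00000e-04  1.15992e+01] 11.6
sheet 155 1636 [-2.00000e-04  1.15933e+01] 11.59
sheet 170 2133 [-2.00000e-04  1.15934e+01] 11.59
sheet 185 1681 [1.00000e-04 1.15214e+01] 11.58
hung 17270 py [75.  75.2] z [140.6]
```

Request:
drive_tool --commands '[[[2, 0, -0.03, -0.01, 0], [2, 0, -0.08, -0.01, 0], [2, 0, -0.14, -0.01, 0], [2, 0, -0.2, -0.01, 0], [2, 0, -0.27, -0.01, 0], [2, 0, -0.34, -0.01, 0], [2, 0, -0.41, -0.01, 0], [2, 0, -0.47, -0.01, 0], [2, 0, -0.51, -0.01, 0], [2, 0, -0.54, -0.01, 0], [2, 0, -0.55, -0.01, 0], [2, 0, -0.55, -0.01, 0]]]'

```text
t: 14.72
tool_pos: [557.7, -11.2, 135.0]
eef_rot: [0.679, 0.734, 0.001, 0.001]
contact_force: [4.9, -1.3, 5.0]
opening: 8.8
gripper_force: 79.2
```

```bash
python3 -c "
from h import *
pan(-66,25,135)
look()"
```

```text
t 14.72 p [557.7 -11.2 135. ] yaw 4.49 tilt [ 0.003 -0.   ] F [ 4.9 -1.3  5. ] T [ 0.06 -0.88 -0.23] open 8.8 gf 79.2
shift [-0.001 -0.101  0.   ] turn -0.03
panel xy now -65.98 21.98
bin flange back edge [ 0.0032 -0.2573] [-0.6 -0.2 -0.2 -0.1 -0.2 -0.2 -0.2 -0.1 -0.1 -0.1] z 139.4 py [-27.7  58.9]
sheet 142 1621 [ 0.0154 11.9392] 11.61
sheet 155 1666 [-2.00000e-04  1.15875e+01] 11.58
sheet 170 2141 [-3.00000e-04  1.15885e+01] 11.58
sheet 185 1700 [1.00000e-04 1.14847e+01] 11.57
hung 19403 py [62.5 67.8] z [140.7]
```

Request:
drive_tool --commands '[[[2, 0, -0.02, 0, 0], [2, 0, -0.04, 0, 0], [2, 0, -0.06, 0, 0], [2, 0, -0.07, 0, 0], [2, 0, -0.07, 0, 0]]]'

```text
t: 15.18
tool_pos: [555.6, -11.4, 135.0]
eef_rot: [0.679, 0.734, 0.001, 0.001]
contact_force: [5.2, -1.4, 5.0]
opening: 8.9
gripper_force: 79.3
```

Request:
drive_tool --commands '[[[2, 0, -0.01, 0, 0], [2, 0, -0.02, 0, 0], [2, 0, -0.03, 0, 0], [2, 0, -0.03, 0, 0]]]'

```text
t: 15.52
tool_pos: [554.8, -11.4, 135.0]
eef_rot: [0.679, 0.734, 0.001, 0.001]
contact_force: [6.6, -1.6, 4.3]
opening: 9.1
gripper_force: 79.3
```

Request:
drive_tool --commands '[[[2, 0, -0.01, 0, 0], [2, 0, -0.02, 0, 0], [2, 0, -0.02, 0, 0]]]'

```text
t: 15.77
tool_pos: [554.4, -11.3, 135.1]
eef_rot: [0.679, 0.734, 0.001, 0.001]
contact_force: [5.9, 0.5, 3.6]
opening: 9.1
gripper_force: 79.1
```

```bash
python3 -c "
from h import *
pan(-66,25,135)"
```

```text
t 15.77 p [554.4 -11.3 135.1] yaw 4.52 tilt [0.003 0.   ] F [5.9 0.5 3.6] T [ 0.11 -1.11 -0.09] open 9.1 gf 79.1
shift [-0.005  0.007  0.002] turn -0.0
panel xy now -65.86 25.22
```

Request:
drive_tool --commands '[[[2, 0, -0.01, 0, 0], [2, 0, -0.02, 0, 0], [2, 0, -0.02, 0, 0]]]'

```text
t: 16.02
tool_pos: [554.4, -11.3, 135.1]
eef_rot: [0.679, 0.734, 0.001, 0.001]
contact_force: [8.2, -1.0, 3.9]
opening: 8.9
gripper_force: 79.0
```

```bash
python3 -c "
from h import *
pan(-66,25,135)
d=grab('wrist'); W=pts(d); im=d['img'].astype(int)
cv2.imwrite('pics/w5.png',cv2.resize(im[90:300,60:340,::-1].astype(np.uint8),(800,600),interpolation=cv2.INTER_CUBIC))"
```

```text
t 16.02 p [554.4 -11.3 135.1] yaw 4.53 tilt [0.004 0.   ] F [ 8.2 -1.   3.9] T [ 0.14 -1.4  -0.03] open 8.9 gf 79.0
shift [-0.006  0.009  0.005] turn 0.01
panel xy now -65.81 25.29
```

View pics/w5.png

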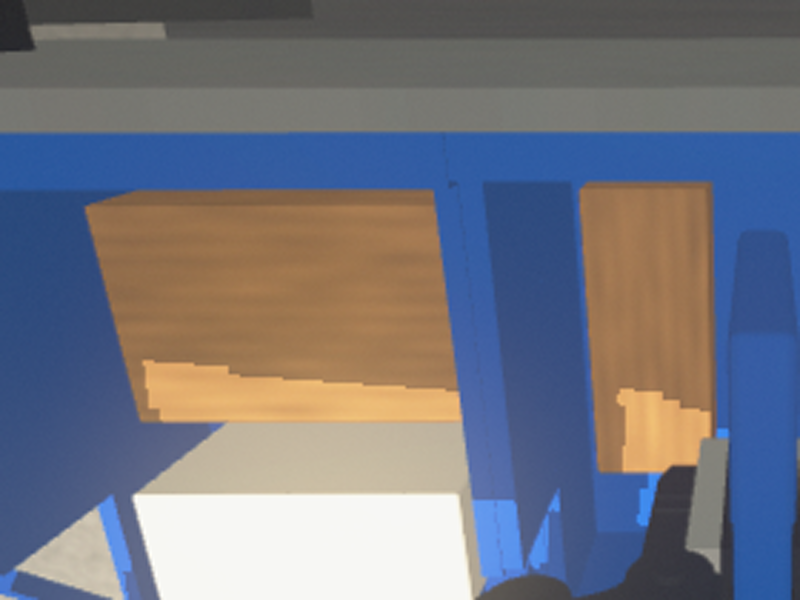

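The crop shows the two bins flush along the seam at column ~450–490. The arm stopped advancing and the side force rose to 8 N, so they are touching. Next I relax the push and release.

Request:
drive_tool --commands '[[[2, 0, 0.01, 0, 0], [2, 0, 0.02, 0, 0], [2, 0, 0.02, 0, 0]]]' --squeeze 40

```text
t: 16.32
tool_pos: [554.4, -11.2, 135.1]
eef_rot: [0.679, 0.735, 0.001, 0.001]
contact_force: [5.5, -0.8, 4.1]
opening: 8.9
gripper_force: 79.4
```

Request:
drive_tool --commands '[[[2, 0, 0, 0, 0], [2, 0, 0, 0, 0], [2, 0, 0, 0, 0]]]' --squeeze 20

```text
t: 16.57
tool_pos: [554.4, -11.3, 135.1]
eef_rot: [0.679, 0.734, 0.001, 0.001]
contact_force: [6.0, -0.3, 4.1]
opening: 8.7
gripper_force: 79.4
```

Request:
drive_tool --commands '[[[10, 0, 0, 0, 0], [11, 0, 0, 0, 0], [12, 0, 0, 0, 0], [14, 0, 0, 0, 0], [16, 0, 0, 0, 0], [19, 0, 0, 0, 0], [22, 0, 0, 0, 0], [26, 0, 0, 0, 0], [30, 0, 0, 0, 0], [34, 0, 0, 0, 0], [34, 0, 0, 0, 0], [34, 0, 0, 0, 0]]]'

```text
t: 17.57
tool_pos: [553.0, -11.4, 134.4]
eef_rot: [0.679, 0.734, -0.0, -0.0]
contact_force: [-0.0, 0.3, -0.1]
opening: 34.0
gripper_force: 0.0
```

```bash
python3 -c "
from h import *
pan(-66,25,135)
look()"
```

```text
t 17.57 p [553.  -11.4 134.4] yaw 4.51 tilt [-0. -0.] F [-0.   0.3 -0.1] T [-0.    0.02 -0.03] open 34.0 gf 0.0
shift [-0.007  0.056 -0.021] turn -0.01
panel xy now -65.8 26.68
bin flange back edge [ 0.0023 -0.425 ] [-0.6 -0.3 -0.4 -0.4 -0.4 -0.4 -0.3 -0.3 -0.3] z 139.2 py [-24.1  58.9]
sheet 142 1804 [ 0.0178 11.7115] 11.61
sheet 155 1469 [-3.00000e-04  1.15915e+01] 11.59
sheet 170 2420 [-2.00000e-04  1.15817e+01] 11.58
sheet 185 1624 [-3.00000e-04  1.15088e+01] 11.57
hung 18249 py [61.8 67.1] z [140.7]
```

Request:
drive_tool --commands '[[[34, 0, 0.05, -0.1, 0], [34, 0, 0.05, -0.3, 0], [34, 0, 0.05, -0.6, 0], [34, 0, 0.05, -1.0, 0], [34, 0, 0.05, -1.5, 0], [34, 0, 0.05, -2.1, 0], [34, 0, 0.05, -2.8, 0], [34, 0, 0.05, -3.5, 0], [34, 0, 0.05, -4.1, 0], [34, 0, 0.05, -4.5, 0], [34, 0, 0.05, -4.7, 0], [34, 0, 0.05, -4.7, 0]]]'

```text
t: 18.62
tool_pos: [555.2, -11.3, 277.6]
eef_rot: [0.679, 0.734, 0.001, 0.001]
contact_force: [0.1, 0.2, -0.5]
opening: 34.5
gripper_force: 0.0
```

Run:
```python
from h import *
pan(-66,25,135)
C=[]
for n in('scene','side'):
    d=grab(n); W=pts(d); im=d['img'].astype(int); blue=(im[...,2]>im[...,0]*1.6)&(im[...,2]>60)
    q=W[...,:2]-O; px=q@AX; py=q@AY; z=W[...,2]
    m=blue&(abs(py-25)<48)&(abs(px+65)<70)&(z>60)&(z<190)
    w=m&(z>157); print(n,'web top z',np.percentile(z[w],95).round(1) if w.sum() else None,'web py',np.median(py[w]).round(1),'px',np.percentile(px[w],[1,99]).round(1))
    for lo,hi in((-32,-15),(10,40)):
        k=w&(px+66>lo)&(px+66<hi); print(lo,np.percentile(z[k],95).round(1) if k.sum() else None)
    y0,x0=(130,230) if n=='scene' else(120,220)
    C.append(cv2.resize(im[y0:y0+130,x0:x0+170,::-1].astype(np.uint8),(400,306),interpolation=cv2.INTER_CUBIC))
cv2.imwrite('pics/f.png',np.hstack(C))
```

```text
t 18.62 p [555.2 -11.3 277.6] yaw 4.51 tilt [ 0.003 -0.   ] F [ 0.1  0.2 -0.5] T [ 0.02  0.   -0.01] open 34.5 gf 0.0
shift [-4.000e-03 -3.400e-02  4.752e+00] turn -0.01
panel xy now -65.85 24.46
scene web top z 164.7 web py 24.3 px [-100.1  -30.6]
-32 163.0
10 165.3
side web top z 165.6 web py 26.6 px [-102.7  -32.6]
-32 165.5
10 165.7
```

View pics/f.png

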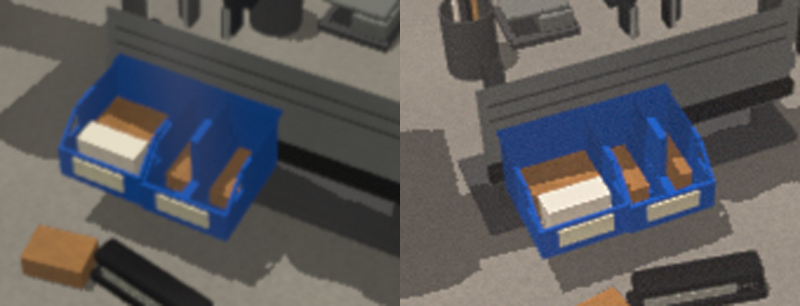

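Both views show the bin hanging level beside the fixed one. One last numeric check of the gap from the wrist camera.

Run:
```python
from h import *
d=grab('wrist'); W=pts(d); im=d['img'].astype(int); blue=(im[...,2]>im[...,0]*1.6)&(im[...,2]>60)
q=W[...,:2]-O; px=q@AX; py=q@AY; z=W[...,2]
m=blue&(abs(z-140)<5)&(px>-12)&(px<8)
print(m.sum(),np.percentile(py[m],[0.3,1,99,99.7]).round(1))
# colour along a flange row: dark seam?
ys,xs=np.where(m&(abs(py-75)<6)); v=int(np.median(ys)); x0,x1=xs.min(),xs.max()
for vv in(v-3,v,v+3): print(vv,[(round(float(py[vv,x]),1),int(im[vv,x].sum()),round(float(z[vv,x]))) for x in range(x0,x1+1)])
w=blue&(abs(z-166)<6)&(abs(py-25)<15); print('web py',np.percentile(py[w],[2,98]).round(1))
```

```text
3850 [-23.6 -22.4 173.6 175.1]
114 [(81.5, 277, 140), (80.6, 279, 140), (79.7, 281, 140), (79.1, 280, 139), (78.0, 280, 140), (77.0, 277, 140), (76.4, 278, 138), (75.3, 276, 140), (74.3, 277, 140), (73.5, 272, 140), (72.7, 273, 140), (71.7, 275, 140), (70.8, 275, 140), (70.0, 277, 140), (69.2, 277, 140)]
117 [(81.6, 278, 140), (80.8, 280, 140), (79.8, 280, 140), (79.1, 281, 140), (78.4, 278, 138), (77.4, 280, 139), (76.5, 275, 139), (75.5, 275, 140), (74.6, 276, 140), (73.6, 274, 140), (72.8, 276, 140), (71.9, 279, 140), (70.9, 274, 141), (70.4, 276, 138), (69.3, 275, 139)]
120 [(81.9, 284, 139), (81.0, 281, 140), (80.0, 284, 140), (79.2, 283, 140), (78.4, 280, 139), (77.3, 283, 140), (76.6, 283, 139), (75.8, 277, 139), (74.8, 280, 139), (74.0, 277, 139), (73.2, 275, 138), (72.3, 275, 138), (71.4, 278, 138), (70.4, 279, 139), (69.6, 277, 139)]
web py [20.7 30.3]
```

No seam is visible, and the two bins span about 200 mm in all, so they are in contact.

```bash
python3 -c "
from h import *
print(r.hand_in())"
```

```text
the job is handed in; nothing more can be done
None
```

The loose bin now hangs level on the rail on its own, its side touching the bin that was already there. The gripper is well clear, nothing else was touched, and I handed the job in at about 19 s.

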